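# Shut and latch the cookie-disc caddy

## Task

Shut the orange disc caddy: push its white sliding door fully home with your fingertips against the black rib, and only then push the blue latch lever over past its centre so that it snaps across behind the rib. Do not pinch or grasp the rib or the lever, and leave the cookie press, the plate with its disc and the spatula lying where they are.

Things in the scene. Friction and masses are not known exactly. Their poses are not given: they have to be found in the camera images.
- caddy: Orange box fixed to the counter, 140 (its x) by 280 (its y) by 98 mm high with rails. Origin: centre of its underside; z up. Its -x side carries the latch and looks roughly to the robot. The +y half of its top is an opening, steel discs inside; the -y half a fixed deck 88 mm above the counter. Rails 10 mm wide along both long sides and a stop across the +y end rise to 98 mm.
- door (a joint): White sliding door (119 by 132 by 4 mm, its top face 92.5 mm above the counter) running along the caddy's y between the rails. 0 m = fully shut over the opening, against its stop; it opens towards the caddy's -y, up to 0.13 m. Starts 0.07 to 0.125 open. About 1.5 N of friction; stays where it is left.
- rib_top (a point): Centre of the top edge of the black rib across the door's trailing (-y) end, 114.5 mm above the counter; moves with the door. Rib: 100 mm long (caddy x), 12 mm thick (caddy y, 6 mm either side), 22 mm high above the door. Push its -y face to +y to shut the door. Shut: at caddy (0, 0.010). Force on both faces at once counts as pinching.
- latch (a joint): Over-centre latch lever, swinging in the caddy's x-z plane. 0 rad = leaning 0.35 out (to caddy -x), unlatched, its start; 0.35 = upright, the centre; 1.2 = leaning 0.85 in over the door (+x), latched, its 40 mm steel tongue level behind the rib. Spring loaded from upright to the nearer stop: about 2 N at the tip starts it from 0, 4 N from 1.2. Clears the rib when the door is shut.
- latch_pivot (a point): The latch's hinge axis (runs along caddy y), fixed on the caddy's -x side at caddy (-0.076, -0.004, 0.100), just outside the near rail, between two dark steel cheeks.
- latch_tip (a point): Centre of the lever's free end, 63 mm from the pivot; moves with it. The outer 40 mm of the lever is a blue paddle 24 mm wide (along caddy y), 10 mm thick. Tip at start: caddy (-0.098, -0.004, 0.159); latched: (-0.029, -0.004, 0.142). Push the face that looks away from the door (-x side); force on both faces at once counts as pinching.
- press: Bystander: aluminium cookie press lying on its side, 240 mm long, 60 mm high, with a grey pistol grip and red button. Origin: under the middle of its length.
- plate: Bystander: white melamine plate, 180 mm across, 18 mm high. Origin: centre of its underside.
- disc: Bystander: steel cookie disc 56 mm across, 5 mm thick, lying on the plate. Origin: centre of its underside.
- spatula: Bystander: red spatula, 260 mm long, lying beyond the caddy. Origin: on the counter below the middle.

How it is judged:
On the way, in this order (a step that is already met when the one before it is completed fails the run):
1. the door is pushed fully shut while the latch is still open (value of joint door below 0.005 m and value of joint latch below 0.2 rad), for 0.2 s.
2. the latch has snapped over to its inner stop, the door still shut (value of joint latch above 1.1 rad and value of joint door below 0.005 m), for 0.2 s.
At the end, for the whole second after the job is handed in: The door is shut to within 5 mm, the latch rests at its inner stop (above 1.1 of 1.2 rad), and press, plate, disc and spatula are within 20 mm of where they started (all of step 2 and distance of each of press, plate, disc, spatula from where it was at the start of the episode below 0.02 m); the robot touches nothing.
It fails at once if the latch is swung past centre while the door is open (value of joint latch above 0.4 rad and value of joint door above 0.01 m).
It fails at once if the door's rib is pinched (both faces pressed at once) (contact force between the fingers and door_c1 above 2 N and contact force between the fingers and door_c2 above 2 N).
It fails at once if the latch lever is pinched (both faces pressed at once) (contact force between the fingers and latch_c2 above 2 N and contact force between the fingers and latch_c3 above 2 N).
It fails at once if a bystander is moved, lifted or carried (distance of any of press, plate, disc, spatula from where it was at the start of the episode above 0.02 m).
It also fails if it takes over 40 s, if anything falls off the work surface, if the arm or the gripper's body presses on something with over 40 N, if the wrist force passes 120 N, or if a joint passes its speed limit or range.

## Robot

A 7-joint arm with a two-finger parallel gripper is mounted at the origin on the work surface. World frame = base frame: x ahead of the robot, y to its left, z up, the work surface at z = 0. Lengths are in m, angles in rad, forces in N, time in s.
With the tool pointing down it reaches from about 0.425 to 0.925 m from the base axis. Payload 6.8 kg.
Tool frame: the origin (TCP) lies midway between the tips of the shut fingers; the grasp point (between the pads) lies 19 mm behind it; z points along the fingers, y is the line along which they close (so a half turn about z gives the same grasp; the last joint's range is limited). The gripper opens to 85 mm and grips with 20 to 120 N. Pads are 22 mm wide; open, the fingers measure 114 mm over their backs; the gripper's body (76 mm by 85 mm) begins 54 mm behind the grasp point. The pads swing forward as they close: fully open they stand 13 mm farther back than shut.
Start: joints at [-1.307, 0.477, 0.022, 1.555, -0.011, 1.109, -0.083], TCP at [0.245, 0.629, 0.231] pointing down, gripper open.
Joint ranges: [-2.96, 2.96], [-0.34, 2.1], [-1.41, 1.46], [0.24, 2.44], [-1.37, 4.51], [0.17, 1.92], [-2.96, 2.96]. Speed limits (rad/s): [2.39, 2.39, 3.14, 3.14, 3.14, 3.14, 3.14].

## Interface

Orientations are given as a unit quaternion [w, x, y, z].
In Python, from station import * gives the robot as it stands.
- The arm moves only by the shell command python3 -m creep 'ROWS' [FORCE]. ROWS is JSON, a list of rows, each a list of 7 numbers: the gripper command: -1 is shut, 1 is fully open, values between are in proportion, then the shift along the world's x, y, z in mm, then the turn, a rotation vector about the world's x, y, z in rad. A call has 1 to 5 rows; each row shifts and turns the commanded pose from where the row before left it; what a row does not reach is not made up. A row lasts 1/8 s, in which the tool goes at most 62.5 mm and 10.7 degrees, less where a joint would pass 70% of its speed; a pose out of reach is approached as far as the arm can. A call is refused whole if a number of a shift passes 62.5 or a number of a turn 0.188, either way. A call with a gripper value outside its range is refused whole. The fingers move at their own pace and stop on an object; FORCE is the grip in N (left out, the last holds). Time passes only in rows, so rows that do not move let the fingers close. It gives the time, the measured TCP pose, the force, the opening and the grip force at its end, in the units of the state.
- get_obs(): the state, without advancing time (a new reading comes with each control period).
- read_camera(name): name is "scene" or "top" or "wrist"; returns (picture, depth): 400x640x3 uint8, red, green, blue; 400x640 float32, m along the optical axis (not along the pixel's ray), 0 where there is no reading.
- camera_params(name): a dict with "intrinsics" (3x3 intrinsics, pixels), "cam_to_world" (4x4, takes a point from camera to world coordinates); the wrist camera has in their place "mount" (4x4, takes a point from camera to tool coordinates, whose origin is the TCP and whose axes are the flange's). Camera axes: x right, y up, looking along -z (the intrinsics and any distortion apply to the point x, -y, -z); pixel columns grow to the right and rows downward; lengths in m; the calibration is good to about 2 mm. The wrist camera is an equidistant fisheye: a pixel r from the principal point sees the ray r / f radians off the axis. A picture is of the moment at which its call begins: read the wrist's pose just before it. camera_params takes no time and is no camera call.
- hand_in(): hands the job in; it is judged then, once.
The state is a dict: "t": time; "q": joint angles; "joint_vel": joint speeds; "joint_torque": joint torques, N m; "eef_pos": TCP position; "tool_rot": TCP orientation; "contact_force": force on the tool from outside, world axes, zero at the start; "torque": the same for the moment, N m; "gripper_width": opening from 0.0 (shut) to 1.0 (fully open); "grasp_force": force on a finger pad.
Only numpy, scipy, OpenCV 4.12 (cv2) and the standard library are available. Lean on these libraries where they do the work, as an engineer would, in place of code of your own. Each camera call takes 0.05 s, during which the arm holds its last target. There are 200 camera calls.

## Working session

There is one attempt and no reset: what is moved stays moved. The work goes in short steps, Python scripts to look and compute and a shell command to move; the robot and the scene stay as the last step left them, time stands still between calls to the robot, and variables do not carry over. Pictures are saved under pics/ and viewed, at most 10 in all, crops included, and the job is handed in when it is done.

```bash
mkdir -p pics; cat > h.py <<'E'
from station import *
import numpy as np, cv2
def world(name,pic,depth):
    p=camera_params(name);K=np.array(p["intrinsics"]);T=np.array(p["cam_to_world"])
    v,u=np.mgrid[:400,:640]
    x=(u-K[0,2])/K[0,0]*depth; y=(v-K[1,2])/K[1,1]*depth
    P=np.stack([x,-y,-depth],-1)
    return P@T[:3,:3].T+T[:3,3]
E
python3 - <<'E'
from h import *
for n in("scene","top"):
    p,d=read_camera(n);cv2.imwrite(f"pics/{n}0.png",p[...,::-1]);np.savez(f"{n}0.npz",p=p,d=d)
    print(n,{k:np.round(v,3).tolist() for k,v in camera_params(n).items() if hasattr(v,'__len__') and not isinstance(v,str)})
o=get_obs();print(o)
E
```

```text
scene {'intrinsics': [[461.605, 0.0, 326.303], [0.0, 461.605, 201.131], [0.0, 0.0, 1.0]], 'cam_to_world': [[0.635, -0.508, 0.582, 1.375], [0.772, 0.425, -0.472, -0.62], [-0.007, 0.749, 0.662, 1.011], [0.0, 0.0, 0.0, 1.0]]}
top {'intrinsics': [[436.503, 0.0, 324.167], [0.0, 436.503, 199.436], [0.0, 0.0, 1.0]], 'cam_to_world': [[-0.005, 0.989, -0.148, 0.384], [-1.0, -0.007, -0.012, -0.006], [-0.013, 0.148, 0.989, 1.554], [0.0, 0.0, 0.0, 1.0]]}
{'t': 0.1, 'q': array([-1.30713728,  0.47771147,  0.02232552,  1.55634589, -0.01151127,
        1.10928778, -0.08308942]), 'joint_vel': array([-1.02420597e-03, -2.02982132e-03,  5.97368068e-06, -3.58705018e-03,
        2.46858657e-03,  1.21708361e-03,  1.20534192e-03]), 'joint_torque': array([ 4.18531694e-03, -5.97760391e+01,  1.61370814e+00, -2.81953222e+01,
        1.28370340e-02,  5.16334185e-03, -1.54396645e-05]), 'eef_pos': array([0.24500198, 0.62839983, 0.23042942]), 'tool_rot': array([-1.00810207e-04,  1.84790831e-01,  9.82777538e-01, -8.06127075e-04]), 'contact_force': array([ 0.30288079, -0.58477359, -1.24451254]), 'torque': array([ 0.02138595,  0.02564538, -0.00112928]), 'grasp_force': 0.0, 'gripper_width': 1.000618914556932}
```

View pics/top0.png

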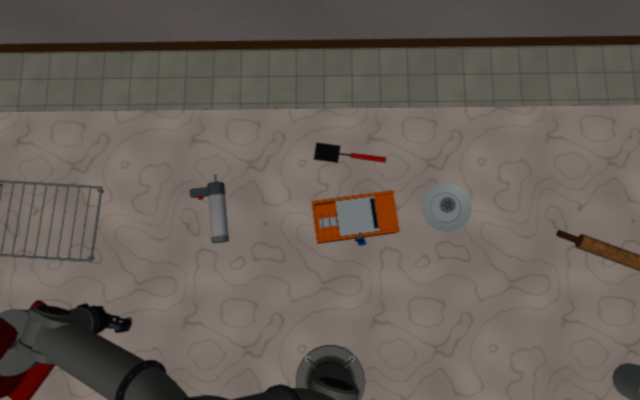

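View pics/scene0.png

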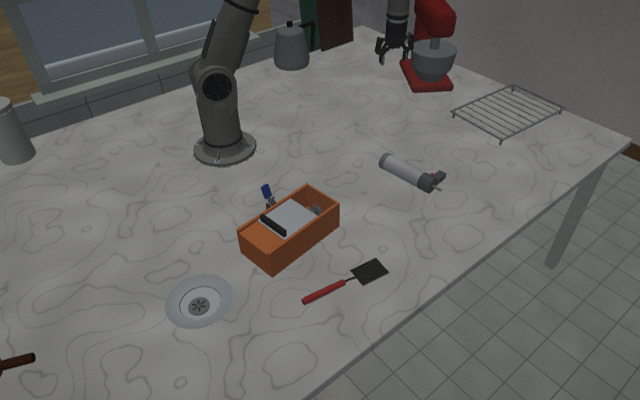

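Top view: caddy around (355,217), rib at (376,213), blue latch at (361,241), press to the left at (218,215), plate at right (446,206), spatula beyond. Scene view: the same, with the rib at (272,226) and the latch at (266,192).

```bash
python3 - <<'E'
from h import *
A=[];B=[];R=[];O=[]
for n in("top","scene"):
    f=np.load(n+"0.npz");p,d=f["p"],f["d"];W=world(n,p,d);c=p.astype(int);hsv=cv2.cvtColor(p,cv2.COLOR_RGB2HSV)
    reg=np.zeros((400,640),bool)
    if n=="top": reg[185:255,305:405]=1
    else: reg[175:285,230:345]=1
    ok=reg&(d>0)
    org=ok&(hsv[...,0]>5)&(hsv[...,0]<18)&(hsv[...,1]>150)
    blue=ok&(hsv[...,0]>100)&(hsv[...,0]<130)&(hsv[...,1]>120)
    blk=ok&(c.max(-1)<60)&(W[...,2]>.09)
    t=W[org&(W[...,2]>.08)&(W[...,2]<.106)]
    r=cv2.minAreaRect(t[:,:2].astype(np.float32)*1000)
    print(n,"rect",r,"ztop",np.percentile(t[:,2],[5,50,95]).round(3))
    for m,l in((blue,"blue"),(blk,"blk")):
        q=W[m];print(l,len(q),q.mean(0).round(4),q.min(0).round(3),q.max(0).round(3))
        if len(q)>10:
            print(cv2.minAreaRect(q[:,:2].astype(np.float32)*1000))
E
```

```text
top rect ((546.5712890625, -90.81831359863281), (141.58401489257812, 278.8012390136719), 7.492291450500488) ztop [0.085 0.093 0.103]
blue 36 [ 0.4576 -0.1052  0.1504] [ 0.449 -0.114  0.107] [ 0.467 -0.095  0.166]
((458.2242736816406, -104.65925598144531), (19.032588958740234, 18.01043128967285), 89.869384765625)
blk 149 [ 0.5319 -0.1388  0.1156] [ 0.459 -0.162  0.09 ] [ 0.604 -0.092  0.153]
((524.2347412109375, -139.93002319335938), (52.73839569091797, 152.75341796875), 68.30404663085938)
scene rect ((549.9510498046875, -90.50405883789062), (148.19412231445312, 281.6992492675781), 7.266595840454102) ztop [0.083 0.088 0.097]
blue 87 [ 0.4641 -0.1066  0.1433] [ 0.449 -0.118  0.125] [ 0.476 -0.093  0.16 ]
((463.55938720703125, -107.59009552001953), (23.87566375732422, 25.823537826538086), 54.482330322265625)
blk 226 [ 0.5533 -0.1483  0.1079] [ 0.471 -0.164  0.093] [ 0.611 -0.092  0.135]
((536.7559814453125, -143.30325317382812), (55.402732849121094, 143.57110595703125), 67.77372741699219)
```

```bash
for i in 1 2 3; do python3 -m creep '[[-1,16.5,-41.5,0,0,0,-0.0535],[-1,16.5,-41.5,0,0,0,-0.0535],[-1,16.5,-41.5,0,0,0,-0.0535],[-1,16.5,-41.5,0,0,0,-0.0535],[-1,16.5,-41.5,0,0,0,-0.0535]]' 30; done; python3 - <<'E'
from h import *
x=np.array([np.cos(np.radians(7.4)),np.sin(np.radians(7.4))]);y=np.array([-x[1],x[0]]);c=np.array([.547,-.091])
for n in("top","scene"):
    f=np.load(n+"0.npz");p,d=f["p"],f["d"];W=world(n,p,d);hsv=p.astype(int).max(-1)
    L=np.stack([(W[...,:2]-c)@x,(W[...,:2]-c)@y,W[...,2]],-1)
    m=(hsv<60)&(abs(L[...,0])<.045)&(L[...,1]>-.13)&(L[...,1]<0)&(L[...,2]>.105)&(L[...,2]<.13)
    q=L[m];print(n,len(q),q.mean(0).round(4),np.percentile(q[:,1],[5,50,95]).round(4))
E
```

```text
t: 0.72
eef_pos: [0.328, 0.4197, 0.231]
tool_rot: [-0.0, 0.315, 0.949, -0.0]
contact_force: [0.4, -0.6, 0.3]
gripper_width: -0.002
grasp_force: 0.0
t: 1.35
eef_pos: [0.4104, 0.2124, 0.2312]
tool_rot: [-0.0, 0.439, 0.899, -0.0]
contact_force: [0.2, 0.6, 0.5]
gripper_width: -0.0
grasp_force: 0.0
t: 1.98
eef_pos: [0.4928, 0.0051, 0.2312]
tool_rot: [-0.0, 0.555, 0.832, 0.0]
contact_force: [0.2, 0.1, -0.1]
gripper_width: -0.002
grasp_force: 0.0
top 87 [ 1.000e-04 -6.130e-02  1.151e-01] [-0.0662 -0.0609 -0.0569]
scene 122 [ 0.0004 -0.0634  0.1113] [-0.0681 -0.064  -0.0571]
```

```bash
python3 -m creep '[[-1,16,-41.5,0,0,0,-0.0535],[-1,16,-41.5,0,0,0,-0.0535],[-1,16,-41.5,0,0,0,-0.0535],[-1,16,-41.5,0,0,0,-0.0535],[-1,14,-35,0,0,0,-0.0535]]'; python3 -m creep '[[-1,0,0,-25,0,0,0],[-1,0,0,-25,0,0,0],[-1,0,0,-20,0,0,0],[-1,0,0,0,0,0,0]]'; python3 - <<'E'
from h import *
p,d=read_camera("scene");q,_=read_camera("wrist")
cv2.imwrite("pics/a.png",np.hstack([cv2.resize(p[120:320,180:400],(440,400)),cv2.resize(q,(360,400))])[...,::-1])
o=get_obs();c=np.array([.547,-.091]);a=np.radians(7.4);print(o["eef_pos"],np.array([[np.cos(a),np.sin(a)],[-np.sin(a),np.cos(a)]])@(o["eef_pos"][:2]-c),2*np.degrees(np.arctan2(o["tool_rot"][2],o["tool_rot"][1])))
E
```

```text
t: 2.6
eef_pos: [0.5709, -0.1963, 0.231]
tool_rot: [-0.0, 0.661, 0.75, -0.0]
contact_force: [-0.1, 1.0, 0.7]
gripper_width: 0.001
grasp_force: 0.0
t: 3.1
eef_pos: [0.5696, -0.194, 0.1597]
tool_rot: [-0.001, 0.66, 0.751, -0.001]
contact_force: [0.3, 0.4, 0.9]
gripper_width: 0.0
grasp_force: 0.0
[ 0.57103989 -0.19469879  0.16179159] [ 0.01048372 -0.10593133] 97.39264395409447
```

View pics/a.png

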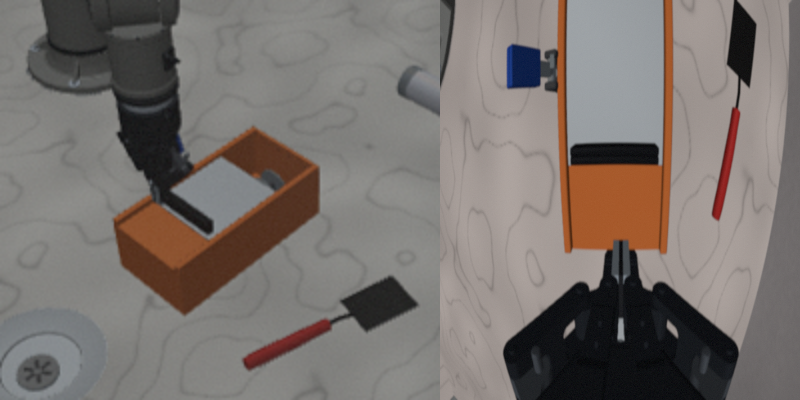

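The scene half shows the shut fingers above the deck behind the rib at about (160,195). The wrist half shows them centred behind the rib at (615,152) and the latch open at (525,65). Next I go down and push.

```bash
python3 -m creep '[[-1,0,0,-20,0,0,0],[-1,0,0,-20,0,0,0],[-1,0,0,-14,0,0,0],[-1,0,0,-4,0,0,0],[-1,0,0,0,0,0,0]]'; python3 -m creep '[[-1,-1.3,10,0,0,0,0],[-1,-1.3,10,0,0,0,0],[-1,-1.3,10,0,0,0,0],[-1,-1.3,10,0,0,0,0],[-1,-1.3,10,0,0,0,0]]';python3 -m creep '[[-1,-1.3,10,0,0,0,0],[-1,-1.3,10,0,0,0,0],[-1,-1.3,10,0,0,0,0],[-1,-1.0,8,0,0,0,0],[-1,0,0,0,0,0,0]]'
```

```text
t: 3.82
eef_pos: [0.5706, -0.1947, 0.1031]
tool_rot: [-0.0, 0.66, 0.751, -0.0]
contact_force: [-0.4, -0.3, 0.5]
gripper_width: -0.003
grasp_force: 0.0
t: 4.45
eef_pos: [0.5645, -0.1442, 0.1036]
tool_rot: [0.001, 0.66, 0.751, 0.0]
contact_force: [0.2, -0.4, 1.0]
gripper_width: 0.005
grasp_force: 0.9
t: 5.08
eef_pos: [0.5589, -0.1053, 0.103]
tool_rot: [-0.001, 0.66, 0.752, -0.0]
contact_force: [0.7, 0.1, -0.2]
gripper_width: 0.001
grasp_force: 0.0
```

```bash
python3 -m creep '[[-1,-0.5,4,0,0,0,0],[-1,-0.4,3,0,0,0,0],[-1,0,0,0,0,0,0]]'; python3 -m creep '[[-1,-0.4,3,0,0,0,0],[-1,0,0,0,0,0,0]]'; python3 - <<'E'
from h import *
a=np.radians(7.4);x=np.array([np.cos(a),np.sin(a)]);y=np.array([-x[1],x[0]]);c=np.array([.547,-.091])
print((get_obs()["eef_pos"][:2]-c)@y)
for n in("top","scene"):
    p,d=read_camera(n);W=world(n,p,d);L=np.stack([(W[...,:2]-c)@x,(W[...,:2]-c)@y,W[...,2]],-1)
    m=(p.max(-1)<60)&(L[...,0]>.025)&(L[...,0]<.045)&(abs(L[...,1])<.04)&(L[...,2]>.105)&(L[...,2]<.125)
    q=L[m];print(n,len(q),q.mean(0).round(4),np.percentile(q[:,1],[5,50,95]).round(4))
q,_=read_camera("wrist");cv2.imwrite("pics/b.png",q[...,::-1])
E
```

```text
t: 5.45
eef_pos: [0.5581, -0.0993, 0.1031]
tool_rot: [-0.0, 0.66, 0.751, -0.0]
contact_force: [0.3, 0.4, -0.2]
gripper_width: 0.004
grasp_force: 0.0
t: 5.7
eef_pos: [0.5579, -0.0963, 0.1033]
tool_rot: [-0.0, 0.66, 0.751, 0.0]
contact_force: [-0.2, -0.6, -0.9]
gripper_width: -0.001
grasp_force: 0.2
-0.006687244411138431<stdin>:7: RuntimeWarning: Mean of empty slice.
  ret = um.true_divide(
Traceback (most recent call last):
IndexError: index -1 is out of bounds for axis 0 with size 0
```

```bash
for i in 1 2; do python3 -m creep '[[-1,-0.3,2,0,0,0,0],[-1,0,0,0,0,0,0]]' | grep -E "eef|contact"; done; python3 - <<'E'
from h import *
q,_=read_camera("wrist");cv2.imwrite("pics/b.png",q[...,::-1])
E
```

```text
eef_pos: [0.5578, -0.0948, 0.1033]
contact_force: [0.6, -2.6, -1.0]
eef_pos: [0.5578, -0.0947, 0.1034]
contact_force: [1.8, -8.4, -3.4]
```

View pics/b.png

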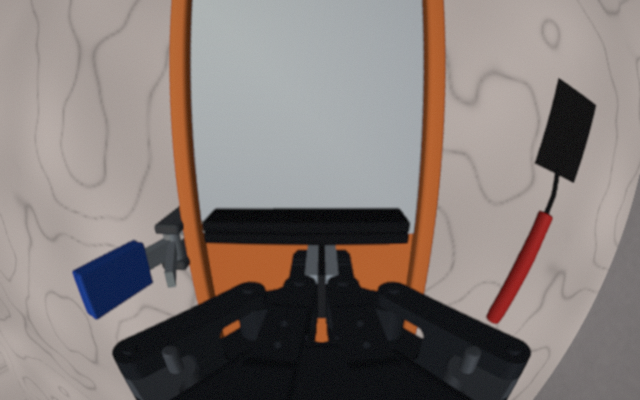

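The rib sits at the rear end of the opening near (305,222), with force at 8.4 N and no motion: the door is at its stop. The latch, at (112,278), is still open. I back off, rise and go round to the lever's -x side.

```bash
python3 -m creep '[[-1,1,-10,0,0,0,0],[-1,1,-7,0,0,0,0],[-1,0,0,40,0,0,0],[-1,0,0,40,0,0,0],[-1,0,0,40,0,0,0]]'|grep -E "eef|cont"; python3 -m creep '[[-1,-37,0,0,0,0,0],[-1,-37,0,0,0,0,0],[-1,-37,0,0,0,0,0],[-1,-35,0,0,0,0,0],[-1,0,0,0,0,0,0]]'; python3 - <<'E'
from h import *
a=np.radians(7.4);x=np.array([np.cos(a),np.sin(a)]);y=np.array([-x[1],x[0]]);c=np.array([.547,-.091])
e=get_obs()["eef_pos"][:2]-c;print(e@x,e@y)
for n in("top","scene"):
    p,d=read_camera(n);W=world(n,p,d);L=np.stack([(W[...,:2]-c)@x,(W[...,:2]-c)@y,W[...,2]],-1)
    m=(p.max(-1)<60)&(abs(L[...,0])<.045)&(abs(L[...,1])<.05)&(L[...,2]>.105)&(L[...,2]<.125)
    q=L[m];print(n,len(q),len(q) and np.percentile(q[:,1],[5,50,95]).round(4))
E
```

```text
eef_pos: [0.5593, -0.1096, 0.2246]
contact_force: [0.6, 0.4, -0.6]
t: 7.55
eef_pos: [0.4111, -0.1095, 0.2232]
tool_rot: [-0.001, 0.66, 0.751, 0.001]
contact_force: [-0.1, -0.2, -0.7]
gripper_width: -0.003
grasp_force: 0.0
-0.13716491027394373 -0.0008884251861065139
top 82 [0.0067 0.0111 0.0154]
scene 111 [0.0043 0.0087 0.0166]
```

```bash
python3 -m creep '[[-1,0,-1,-25,0,0,0],[-1,0,-1,-25,0,0,0],[-1,0,-1,-20,0,0,0],[-1,0,0,-5,0,0,0],[-1,0,0,0,0,0,0]]'; python3 - <<'E'
from h import *
q,_=read_camera("wrist");p,_=read_camera("scene");cv2.imwrite("pics/c.png",np.hstack([cv2.resize(p[130:290,220:360],(350,400)),cv2.resize(q,(440,275))[[*range(275)]+[0]*125]])[...,::-1])
E
```

```text
t: 8.28
eef_pos: [0.4141, -0.1128, 0.1484]
tool_rot: [0.0, 0.66, 0.751, -0.0]
contact_force: [0.7, 0.8, 0.2]
gripper_width: -0.0
grasp_force: 0.0
```

View pics/c.png

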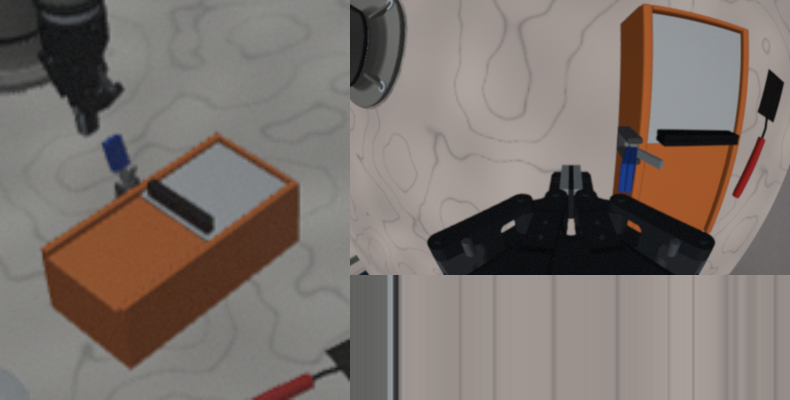

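The door is shut, with the rib at (180,205). The fingertips at (88,128) stand on the open lever's outer side; the lever is at (117,152). Now I push along the caddy's +x.

```bash
python3 -m creep '[[-1,8,1,0,0,0,0],[-1,8,1,0,0,0,0],[-1,5,0.7,0,0,0,0],[-1,5,0.7,0,0,0,0],[-1,5,0.7,0,0,0,0]]'|grep -E "eef|cont"; python3 -m creep '[[-1,5,0.7,0,0,0,0],[-1,5,0.7,0,0,0,0],[-1,5,0.7,0,0,0,0],[-1,0,0,0,0,0,0]]'|grep -E "eef|cont"; python3 - <<'E'
from h import *
p,_=read_camera("scene");cv2.imwrite("pics/d.png",cv2.resize(p[130:290,220:360],(525,600))[...,::-1])
E
```

```text
eef_pos: [0.444, -0.1088, 0.1485]
contact_force: [-1.0, 0.6, 1.3]
eef_pos: [0.46, -0.1063, 0.1483]
contact_force: [-0.4, 0.3, 0.5]
```

View pics/d.png

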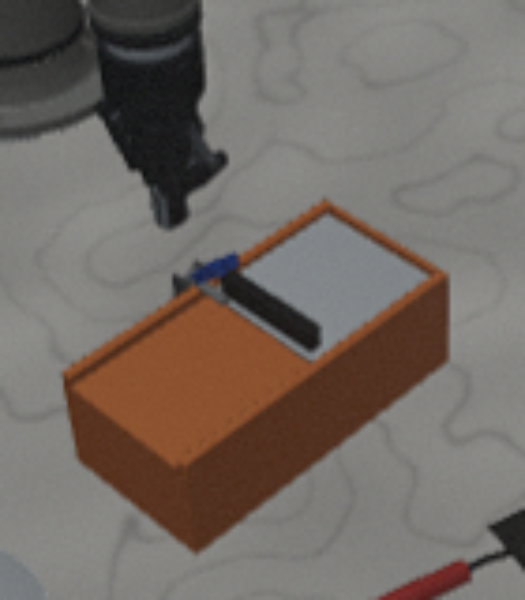

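The lever, now at (215,268), has snapped in over the door with its tongue behind the rib. I retreat and check.

```bash
python3 -m creep '[[-1,-15,-2,0,0,0,0],[-1,-10,-1,10,0,0,0],[-1,0,0,40,0,0,0],[-1,0,0,40,0,0,0],[-1,0,0,0,0,0,0]]'|grep -E "t:|eef|cont"; python3 - <<'E'
from h import *
a=np.radians(7.4);x=np.array([np.cos(a),np.sin(a)]);y=np.array([-x[1],x[0]]);c=np.array([.547,-.091])
for n in("top","scene"):
    p,d=read_camera(n);W=world(n,p,d);L=np.stack([(W[...,:2]-c)@x,(W[...,:2]-c)@y,W[...,2]],-1);h=cv2.cvtColor(p,cv2.COLOR_RGB2HSV)
    m=(p.max(-1)<60)&(abs(L[...,0]-.015)<.03)&(abs(L[...,1])<.05)&(L[...,2]>.105)&(L[...,2]<.125)
    b=(h[...,0]>100)&(h[...,0]<130)&(h[...,1]>120)&(abs(L[...,0])<.12)&(abs(L[...,1])<.05)
    if m.any():print(n,np.median(L[m],0).round(4))
    if b.any():print("blue",L[b].min(0).round(3),L[b].max(0).round(3))
E
```

```text
t: 10.18
eef_pos: [0.4356, -0.1099, 0.2412]
tool_rot: [0.002, 0.66, 0.751, 0.003]
contact_force: [-0.5, -0.3, -0.7]
top [0.0144 0.0113 0.1158]
blue [-0.086 -0.006  0.111] [-0.025  0.036  0.589]
scene [0.0168 0.0085 0.1111]
blue [-0.055 -0.017  0.119] [-0.021  0.008  0.146]
```

Blue paddle tip is near x = -0.021 to -0.025 and z ≈ 0.146, which matches latched; the rib is at 0.010 and the door is shut.

```bash
python3 -c "from station import *; print(hand_in())"
```

```text
the job is handed in; nothing more can be done
None
```

I pushed the caddy door fully shut, then snapped the latch over behind the rib without touching the other objects, and handed the job in at about 10 s; no verdict was returned.

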